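Reach the model lamp one hole further out over the foam tower

TASK

Swing the boom of the bench lamp round until it points straight at the tall stepped foam tower, leaving its lamp section pinned where it is, and pause there a moment. Then pull the black lock knob up, slide the lamp section outwards to the very next hole of the boom, so that the lamp comes over the tower, and let the pin go fully home there. Finish while still gripping the knob with the pin home; do not shift or tip the models or anything else lying on the table.

Things in the scene. Friction and masses are not known exactly. Their poses are not given: they have to be found in the camera images.
- lamp: The bench lamp's foot and post, fixed to the table: grey round foot 150 mm across, upright post at its centre. Origin on the post's axis at table height. The post's axis is the boom's vertical swing axis.
- pivot (a point): Point on the swing axis at the height of the boom's upper face (160 mm above the table). Its x axis points outwards along the boom and turns with it, y is level and square to the boom (to the left seen from the post), z up. The boom: level aluminium bar 26 mm wide, 22 mm high, ending 319 mm from the axis; 14 x 14 mm holes in its upper face at 110, 150, 190, 230 and 270 mm from the axis.
- boom (a joint): Swing of the boom about the post, rad, growing counter-clockwise seen from above, limits +-1.3. It is stiff: friction of about 0.7 N m, so it stays where it is left (about 5 N sideways at the knob moves it).
- section (a joint): Slide of the lamp section along the boom, m, growing outwards: 0 with the pin in the 150 mm hole, where it always starts, 0.040 in the next hole outwards (the pin has 3 mm of play either way). Sliding friction about 1.5 N. It can be slid only while the pin is lifted.
- knob: Black upright ribbed cylinder, 26 mm across, 36 mm high, on top of the lamp section: head of the lock pin. Origin at the centre of its underside, 180 mm above the table with the pin home, up to 198 mm when pulled; z up. 150 mm from the swing axis at the start, 190 mm in the next hole. It does not turn on the section, so it turns with the boom; the boom can be swung by it.
- pin (a point): Lowest point of the lock pin (8 mm round steel, round tip), straight below the knob and moving with it; 10 mm below the boom's upper face when home. A spring pulls pin and knob down, 6 N when home, 9 N fully lifted. The pin is clear of its hole with the knob 11 mm or more above home; resting on the bar between holes it keeps the knob 10 mm above home.
- sleeve (a point): Centre of the top of the grey sleeve of the lamp section, under the knob: 60 mm along the boom, 44 mm wide, 169 mm above the table. A steel bush 22 mm across stands on it, up to 177 mm above the table (3 mm below the knob when home).
- next_hole (a point): Centre of the mouth of the next hole outwards, 190 mm from the swing axis, in the boom's upper face.
- head (a point): Centre of the underside of the round white lamp head, 90 mm across, 113 mm above the table, on the lamp section 90 mm further out along the boom than the knob. x axis outwards along the boom, z up.
- tower: The tall stepped foam tower model, loose, on a 70 x 70 mm card base, 90 mm high (it passes under the lamp head with 23 mm to spare). Origin at the centre of its underside; its z axis is up. It stands about 280 mm from the swing axis, to one side or the other of the boom.
- courtyard: Bystander: low foam model, about 90 x 70 mm and 34 mm high, on a card base: not the one to be lit; origin at the centre of its underside.
- tape: Bystander: roll of paper tape lying flat, 90 mm across, 24 mm high; it lies under the boom; origin at the centre of its underside.
- lblock: Bystander: L-shaped white foam block, 60 x 54 mm, 28 mm high; origin at its underside.
- ublock: Bystander: U-shaped white foam block, 70 x 48 mm, 30 mm high; origin at its underside.
- spray: Bystander: upright spray can, 52 mm across, 170 mm high; origin at the centre of its underside.
- glue: Bystander: upright glue bottle, 44 mm across, 100 mm high; origin at the centre of its underside.
- rule: Bystander: flat steel rule, 240 x 30 x 4 mm; origin at the centre of its underside.
- pencup: Bystander: white cup, 72 mm across, 90 mm high; origin at the centre of its underside.
Not all that is in view belongs to the job. Leave any blue or yellow look-alike of the tower alone.

How it is judged:
On the way, in this order (a step that is already met when the one before it is completed fails the run):
1. the boom points at the tower and is still, the section still pinned in its first hole (y of tower in the frame of pivot between -0.025 and 0.025 m and x of tower in the frame of pivot above 0.1 m and velocity of joint boom between -0.05 and 0.05 rad/s and z of knob in the frame of pivot below 0.0235 m and value of joint section below 0.006 m), for 0.2 s.
2. the knob is pulled up, the pin clear of the hole (z of knob in the frame of pivot above 0.029 m), for 0.1 s.
At the end, for the whole second after the job is handed in: Pin home (knob within 3.5 mm of lowest) in the next hole out (section at 40 +-5 mm); boom still, aimed at the tower within 25 mm sideways; head centre within 40 mm of the tower centre from above; tower within 15 mm of its start; fingers still on the knob with over 3 N, through the last second (y of tower in the frame of pivot between -0.025 and 0.025 m and x of tower in the frame of pivot above 0.1 m and velocity of joint boom between -0.05 and 0.05 rad/s and z of knob in the frame of pivot below 0.0235 m and value of joint section between 0.035 and 0.045 m and horizontal distance between head and tower below 0.04 m and contact force between the fingers and knob above 3 N and distance of tower from where it was at the start of the episode below 0.015 m); the arm keeps its last pose, push and grip.
It fails at once if the tower is tipped or pushed away (angle between tower's own z axis and vertical above 0.3 rad or distance of tower from where it was at the start of the episode above 0.02 m).
It fails at once if a bystander is shifted by more than 20 mm (distance of any of courtyard, tape, lblock, ublock, spray, glue, rule, pencup from where it was at the start of the episode above 0.02 m).
It fails at once if a standing can, bottle or cup is tipped over (angle between any of spray, glue, pencup's own z axis and vertical above 0.4 rad).
It also fails if it takes over 38 s, if anything falls off the work surface, if the arm or the gripper's body presses on something with over 40 N, if the wrist force passes 120 N, or if a joint passes its speed limit or range.

ROBOT

A 6-joint arm with a two-finger parallel gripper is mounted at the origin on the work surface. World frame = base frame: x ahead of the robot, y to its left, z up, the work surface at z = 0. Lengths are in m, angles in rad, forces in N, time in s.
With the tool pointing down it reaches from about 0.275 to 0.825 m from the base axis. Payload 4.9 kg.
Tool frame: the origin (TCP) lies at the very end of the fingers, on their centre line; the grasp point (between the pads) lies 19 mm behind it; x points along the fingers, y is the direction in which the jaws open and shut, and the axes are right-handed (so a half turn about x gives the same grasp; the last joint's range is limited). The gripper opens to 85 mm and grips with 20 to 120 N. Pads are 22 mm wide; open, the fingers measure 114 mm over their backs; the gripper's body (76 mm by 85 mm) begins 54 mm behind the grasp point. The pads swing forward as they close: fully open they stand 13 mm farther back than shut.
Start: joints at [-1.34, 0.326, -0.193, 1.052, 0, 1.437], TCP at [0.196, -0.514, 0.231] pointing down, gripper open.
Joint ranges: [-2.65, 2.65], [-0.97, 1.79], [-1.3, 1.35], [-1.93, 2.1], [-1.47, 1.37], [-3.14, 3.14]. Speed limits (rad/s): [2.57, 2.57, 3.14, 3.14, 3.14, 3.14].

INTERFACE

Orientations are given as a unit quaternion [x, y, z, w].
In Python, from cell import get_state, read_camera, workorder, finder gives the robot as it stands.
- The arm moves only by the tool apply_moves, never from a script. Its argument "steps" is a list that holds one entry, the list of rows, each a list of 7 numbers: the shift along the world's x, y, z in units of 400 mm (1.0 is 400 mm), then the turn, a rotation vector about the world's x, y, z in units of 180 degrees (1.0 is 180 degrees), then the closure in counts, from 0 (fully open) to 255 (shut). In form: [[[dx, dy, dz, wx, wy, wz, claw], ...]]. A call has 1 to 12 rows; each row shifts and turns the commanded pose from where the row before left it; what a row does not reach is not made up. A row lasts 1/12 s, in which the tool goes at most 41.7 mm and 7.16 degrees, less where a joint would pass 70% of its speed; a pose out of reach is approached as far as the arm can. A call with a number of a shift or a turn outside -1 to 1 is refused whole. A call with a gripper value outside its range is refused whole. The fingers move at their own pace and stop on an object; the grip force is fixed at half the most. Time passes only in rows, so rows that do not move let the fingers close. It gives the time, the measured TCP pose, the force and the opening at its end, in the units of the state.
- get_state(): the state, without advancing time (a new reading comes with each control period).
- read_camera(name): name is "side" or "top" or "wrist"; returns a dict with "color" (480x640x3 uint8, red, green, blue), "mtx" (3x3 intrinsics, pixels), "T" (4x4, takes a point from camera to world coordinates). Camera axes: x right, y down, z forward; pixel columns grow to the right and rows downward; lengths in m; the calibration is good to about 2 mm. A picture is of the moment at which its call begins. There is no depth.
- workorder.sign_off(): hands the job in, once; it reports no verdict.
Trained networks look in the newest picture that a camera, given by its name, has taken for a name from the list of things; names that differ only in an ending like _2 or _b are one class to them, and where a whole thing is asked for, a point or a joint stands for the part that bears it (a point fixed in the world has none). Each returns a list of dicts, best first, with "score" (0 to 1); they miss things now and then, are a little off and sometimes report something else, mostly with a low value. They report only what shows in the picture. A call takes as long as a camera call. They do not tell look-alikes from the thing itself.
- finder.find_in(label, camera): "extent" ([left, top, right, bottom] in pixels, round what is visible of it).
- finder.mark_of(label, camera): "location" ([row, column] in pixels: a listed point, or the origin of a listed thing).
The state is a dict: "time": time; "q": joint angles; "qvel": joint speeds; "joint_torque": joint torques, N m; "eef_pos": TCP position; "orientation": TCP orientation; "contact_force": force on the tool from outside, world axes, zero at the start; "moment": the same for the moment, N m; "opening": finger opening in m.
Only numpy, scipy, OpenCV 4.12 (cv2) and the standard library are available. Lean on these libraries where they do the work, as an engineer would, in place of code of your own. Each camera call takes 0.05 s, during which the arm holds its last target.

## Working session

There is one attempt and no reset: what is moved stays moved. The work goes in short steps, Python scripts to look and compute and a tool call to move; the robot and the scene stay as the last step left them, time stands still between calls to the robot, and variables do not carry over. Pictures are saved under pics/ and viewed, and the job is handed in when it is done.

Besides the shell and the picture viewer there is one more tool, called after "Request:" by a JSON object that holds its "op" and its "data", one argument or row to a line. apply_moves: Moves the arm, as the interface text tells. Its arguments: {"type":"object","properties":{"steps":{"type":"array","items":{"type":"array","items":{"type":"array","items":{"type":"number"}}}}},"required":["steps"]}

```bash
ls; mkdir -p pics
cat > h.py <<'E'
import numpy as np, cv2
from cell import get_state, read_camera, workorder, finder
def ray(c,px):
    # px = (col,row)
    K=np.array(c["mtx"]);T=np.array(c["T"])
    d=T[:3,:3]@np.linalg.solve(K,[px[0],px[1],1.0]);return T[:3,3],d
def atz(c,px,z):
    o,d=ray(c,px);return o+d*(z-o[2])/d[2]
def proj(c,p):
    T=np.linalg.inv(np.array(c["T"]));q=np.array(c["mtx"])@(T[:3,:3]@np.array(p)+T[:3,3]);return q[:2]/q[2]
def save(c,n): cv2.imwrite("pics/"+n,cv2.cvtColor(c["color"],cv2.COLOR_RGB2BGR))
E
python3 - <<'E'
from h import *
print(get_state())
for n in("top","side","wrist"):
    c=read_camera(n);save(c,n+"0.png");print(n,np.round(c["T"],3).tolist(),c["mtx"].tolist() if hasattr(c["mtx"],'tolist') else c["mtx"])
    if n=="wrist":continue
    for l in("lamp","pivot","knob","sleeve","head","next_hole","tower"):
        print(l,[(round(r["score"],2),np.round(r["location"][::-1])) for r in finder.mark_of(l,n)][:4])
E
```

```text
pics
{'time': 0.0, 'q': array([-1.34019232e+00,  3.26928959e-01, -1.93599977e-01,  1.05197595e+00,
       -1.00040371e-05,  1.43664257e+00]), 'qvel': array([ 0.00042741,  0.00026677, -0.0002161 , -0.00102749, -0.00112211,
        0.00126296]), 'joint_torque': array([-1.07170326e-03, -4.43397725e+01,  2.62443280e+01,  1.54371816e-02,
        6.00410021e-05, -8.30394697e-06]), 'eef_pos': array([ 0.19609552, -0.51323396,  0.23050384]), 'orientation': array([-0.69534652, -0.12885076,  0.69541183, -0.12764437]), 'contact_force': array([1.51388305, 0.33869384, 0.3544796 ]), 'moment': array([-0.0177848 ,  0.0174838 ,  0.00448267]), 'opening': 0.08521971733372229}
top [[0.029, -0.987, 0.159, 0.303], [-0.999, -0.025, 0.026, 0.033], [-0.021, -0.16, -0.987, 1.571], [0.0, 0.0, 0.0, 1.0]] [[612.1403032491479, 0.0, 326.8642823678748], [0.0, 612.1403032491479, 246.5898288564693], [0.0, 0.0, 1.0]]
lamp [(0.57, array([322., 240.])), (0.55, array([421., 233.])), (0.17, array([508., 209.]))]
pivot [(0.72, array([322., 223.]))]
knob [(0.44, array([384., 225.]))]
sleeve [(0.83, array([381., 228.]))]
head
[... 448 characters left out ...]
289., 284.]))]
pivot [(0.63, array([287., 237.]))]
knob [(0.57, array([323., 201.]))]
sleeve [(0.82, array([326., 202.])), (0.68, array([287., 234.])), (0.26, array([178., 370.]))]
head [(0.55, array([343., 206.])), (0.5, array([371., 227.])), (0.24, array([432., 229.]))]
next_hole [(0.86, array([335., 199.])), (0.42, array([380., 252.]))]
tower [(0.87, array([379., 253.])), (0.78, array([383., 297.])), (0.68, array([421., 271.])), (0.22, array([372., 226.]))]
wrist [[0.357, -0.898, -0.258, 0.261], [-0.934, -0.343, -0.098, -0.489], [0.0, 0.276, -0.961, 0.373], [0.0, 0.0, 0.0, 1.0]] [[412.93435739835917, 0.0, 308.32291275371915], [0.0, 412.93435739835917, 243.71227471142788], [0.0, 0.0, 1.0]]
```

View pics/top0.png

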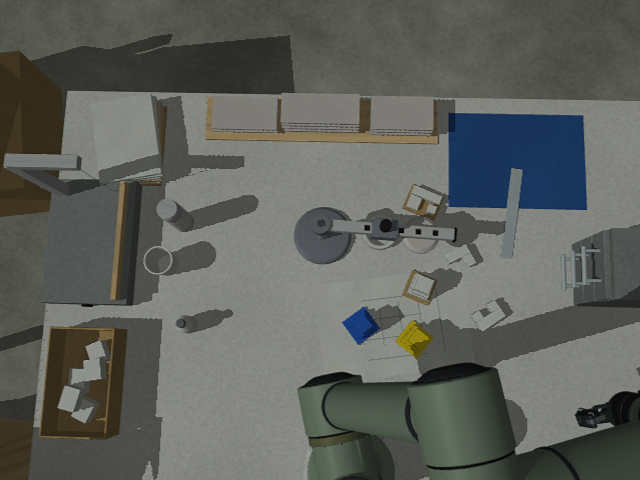

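View pics/side0.png

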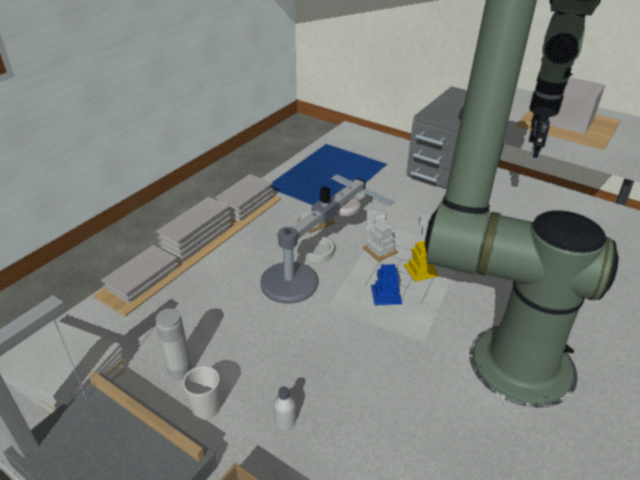

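View crop.

Candidates in the top picture are a white stepped model at (420,287), a blue one at (361,325), a yellow one at (413,338), and a white model on a card at (424,200), which is probably the courtyard. I'll check a close crop.

Run:
```python
from h import *
a=cv2.imread("pics/top0.png")[170:350,290:530];b=cv2.imread("pics/side0.png")[160:310,250:450]
a=cv2.resize(a,(480,360),interpolation=cv2.INTER_CUBIC);b=cv2.resize(b,(480,360),interpolation=cv2.INTER_CUBIC)
cv2.imwrite("pics/crop0.png",np.vstack([cv2.resize(a,(400,300)),cv2.resize(b,(400,300))]))
ct=read_camera("top");cs=read_camera("side")
lt={l:[np.round(r["extent"]) for r in finder.find_in(l,"top")[:3]] for l in("tower","knob","courtyard","tape")}
print(lt)
print({l:[(round(r["score"],2),np.round(r["location"][::-1])) for r in finder.mark_of(l,"top")[:3]] for l in("courtyard","tape")})
# pivot/knob estimates
print("lamp",atz(ct,(322,240),0),atz(cs,(289,284),0))
print("pivot",atz(ct,(322,223),.16),atz(cs,(287,237),.16))
print("knob",atz(ct,(384,225),.18),atz(cs,(323,201),.18))
print("nexth",atz(ct,(399,231),.16),atz(cs,(335,199),.16))
print("tower",atz(ct,(423,288),0),atz(cs,(379,253),0))
```

```text
{'tower': [array([343., 306., 379., 343.]), array([394., 320., 434., 357.]), array([403., 181., 442., 224.])], 'knob': [array([378., 221., 392., 232.])], 'courtyard': [array([404., 181., 443., 220.]), array([312., 213., 458., 256.])], 'tape': [array([366., 216., 391., 251.])]}
{'courtyard': [(0.9, array([423., 204.])), (0.7, array([382., 227.]))], 'tape': [(0.74, array([380., 236.]))]}
lamp [0.57317141 0.08689928 0.        ] [0.5822518  0.08994132 0.        ]
pivot [0.58619299 0.08261616 0.16      ] [0.57867062 0.09593172 0.16      ]
knob [ 0.58097863 -0.06153743  0.18      ] [ 0.577616   -0.05724816  0.18      ]
nexth [ 0.57153534 -0.09811142  0.16      ] [ 0.57316549 -0.10783421  0.16      ]
tower [ 0.45484756 -0.17582162  0.        ] [ 0.45282309 -0.15452688  0.        ]
```

View pics/crop0.png

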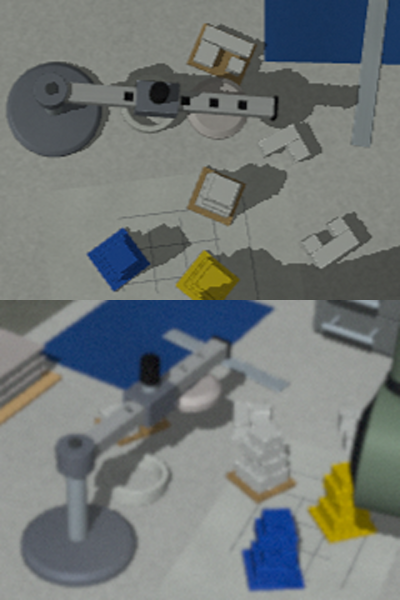

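Run:
```python
from h import *
a=cv2.imread("pics/top0.png")[260:310,390:450];b=cv2.imread("pics/side0.png")[205:265,355:410]
a=cv2.resize(a,None,fx=10,fy=10,interpolation=cv2.INTER_CUBIC);b=cv2.resize(b,None,fx=10,fy=10,interpolation=cv2.INTER_CUBIC)
cv2.imwrite("pics/cropT.png",a);cv2.imwrite("pics/cropS.png",b)
t=cv2.imread("pics/top0.png")[190:270,285:465];cv2.imwrite("pics/cropB.png",cv2.resize(t,None,fx=4.4,fy=4.4,interpolation=cv2.INTER_CUBIC))
```

```text
(no output)
```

View pics/cropT.png

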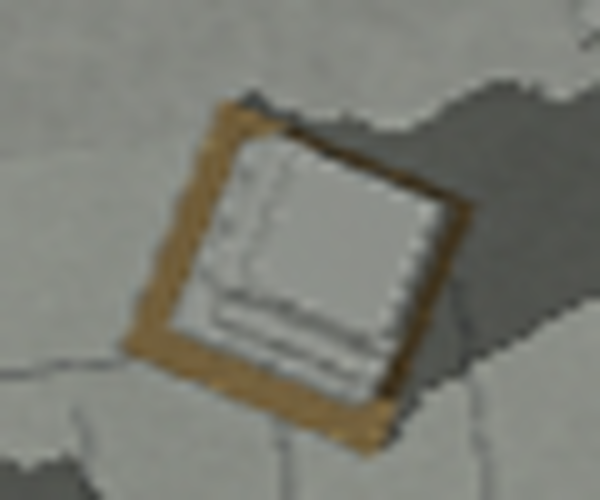

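View pics/cropS.png

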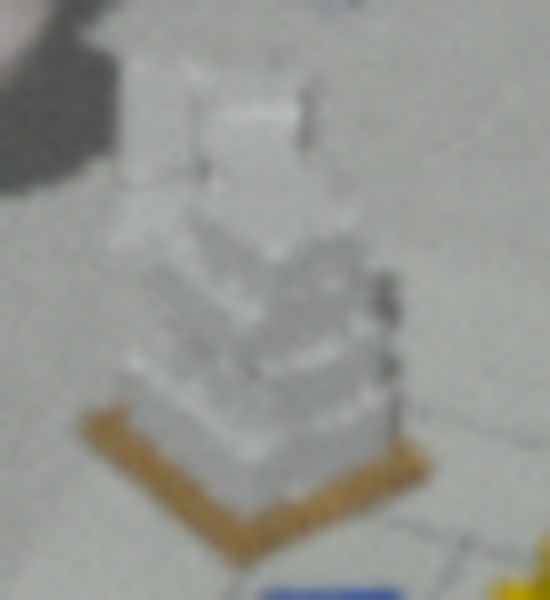

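View pics/cropB.png

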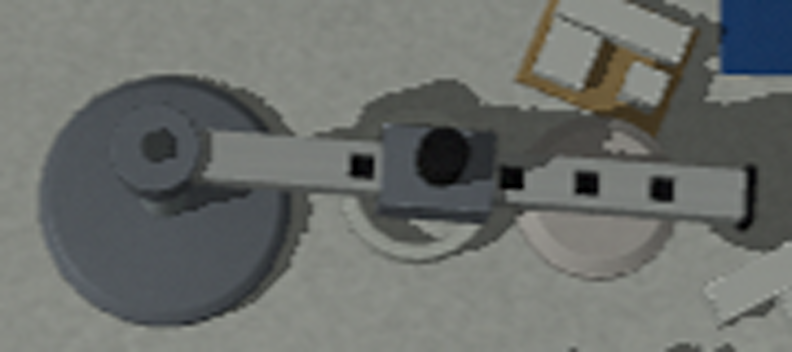

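```bash
cat > m.py <<'E'
from h import *
c=read_camera("top");s=read_camera("side")
cor=[(402.4,294.7),(412.5,270.3),(437.2,280.6),(427.4,305.4)]
W=np.array([atz(c,p,.003) for p in cor]);print(W.round(4),np.linalg.norm(np.diff(W,axis=0),axis=1));tw=W.mean(0);print("tower",tw)
print([atz(s,p,.003).round(3) for p in((363,247.5),(379,261.3),(398,251.6))])
r=np.array([.11,.19,.23,.27]);H=np.array([atz(c,p,.16) for p in((367.05,227.5),(401.4,230.2),(418.4,231.6),(435.2,233))])[:,:2]
A=np.c_[np.ones(4),r];sol=np.linalg.lstsq(A,H,rcond=None)[0];print("pivot",sol[0],"dir",sol[1],np.linalg.norm(sol[1]),(A@sol-H).round(4).tolist())
print("foot",atz(c,(322.5,235.5),.012),"knobtop",atz(c,(385.5,225.2),.216))
d=sol[1]/np.linalg.norm(sol[1]);P=H.mean(0)-d*.2
print("P",P,"ang",np.arctan2(d[1],d[0]));v=tw[:2]-P;a2=np.arctan2(v[1],v[0]);print("tower r",np.linalg.norm(v),"ang",a2)
print("knob now",P+.15*d,"target",P+.15*v/np.linalg.norm(v),P+.19*v/np.linalg.norm(v),"next")
E
python3 m.py
```

```text
[[ 0.436  -0.123   0.003 ]
 [ 0.4995 -0.1483  0.003 ]
 [ 0.4745 -0.2116  0.003 ]
 [ 0.4104 -0.1868  0.003 ]] [0.06834217 0.06800404 0.06874787]
tower [ 0.45510469 -0.16743136  0.003     ]
[array([ 0.5  , -0.147,  0.003]), array([ 0.434, -0.12 ,  0.003]), array([ 0.411, -0.187,  0.003])]
pivot [0.58436422 0.0858929 ] dir [-0.05718172 -0.99551793] 0.9971588082599226 [[0.0, -0.0003], [-0.0001, 0.0004], [-0.0, 0.0003], [0.0001, -0.0004]]
foot [0.58295618 0.08554739 0.012     ] knobtop [ 0.57340908 -0.06247018  0.216     ]
P [0.5843968 0.0864602] ang -1.6281724472854588
tower r 0.2849164388034321 ang -2.0418097511061255
knob now [ 0.5757951  -0.06329296] target [ 0.51632836 -0.04720613] [ 0.49817678 -0.08285048] next
```

Run:
```python
from h import *
from scipy.spatial.transform import Rotation as R
s=get_state();M=R.from_quat(s["orientation"]).as_matrix();print(M.round(3),s["time"]);y=M[:,1];print("jaw yaw",np.degrees(np.arctan2(y[1],y[0])), "want",np.degrees(-1.6282+np.pi/2),np.degrees(-2.0418+np.pi/2))
print((np.array([.5758,-.0633,.27])-s["eef_pos"])/.4)
```

```text
[[ 0.     0.357 -0.934]
 [-0.    -0.934 -0.357]
 [-1.     0.    -0.   ]] 1.35
jaw yaw -69.09969092472022 want -3.2889882032006437 -26.986522609811477
[0.94885318 1.12629843 0.0967597 ]
```

Request:
{"op": "apply_moves", "data": {
  "steps": [
    [[0.059, 0.07, 0.006, 0, 0, 0.0228, 0], [0.059, 0.07, 0.006, 0, 0, 0.0228, 0], [0.059, 0.07, 0.006, 0, 0, 0.0228, 0], [0.059, 0.07, 0.006, 0, 0, 0.0228, 0], [0.059, 0.07, 0.006, 0, 0, 0.0228, 0], [0.059, 0.07, 0.006, 0, 0, 0.0228, 0], [0.059, 0.07, 0.006, 0, 0, 0.0228, 0], [0.059, 0.07, 0.006, 0, 0, 0.0228, 0], [0.059, 0.07, 0.006, 0, 0, 0.0228, 0], [0.059, 0.07, 0.006, 0, 0, 0.0228, 0], [0.059, 0.07, 0.006, 0, 0, 0.0228, 0], [0.059, 0.07, 0.006, 0, 0, 0.0228, 0]]
  ]
}}

```text
time: 2.35
eef_pos: [0.4804, -0.1762, 0.2604]
orientation: [0.578, 0.407, -0.578, 0.408]
contact_force: [1.5, -0.6, 0.5]
opening: 0.0854
```

Request:
{"op": "apply_moves", "data": {
  "steps": [
    [[0.06, 0.07, 0.006, 0, 0, 0.0228, 0], [0.06, 0.07, 0.006, 0, 0, 0.0228, 0], [0.06, 0.07, 0.006, 0, 0, 0.0228, 0], [0.05, 0.06, 0.006, 0, 0, 0.0228, 0], [0, 0, 0, 0, 0, 0, 0], [0, 0, 0, 0, 0, 0, 0]]
  ]
}}

```text
time: 2.85
eef_pos: [0.572, -0.0685, 0.2694]
orientation: [-0.514, -0.485, 0.514, -0.485]
contact_force: [-0.4, -0.0, 0.2]
opening: 0.0856
```

```bash
cat > st.py <<'E'
from h import *
from scipy.spatial.transform import Rotation as R
s=get_state();M=R.from_quat(s["orientation"]).as_matrix();y=M[:,1]
print("t",s["time"],"p",s["eef_pos"].round(4),"yaw",np.degrees(np.arctan2(y[1],y[0])).round(2),"x",M[:,0].round(3),"F",s["contact_force"].round(2),"open",s["opening"],"q",np.round(s["q"],2))
E
cat > w.py <<'E'
import sys
from h import *
c=read_camera(sys.argv[1]);save(c,sys.argv[2])
for l in("knob","sleeve"):
    print(l,[(round(r["score"],2),np.round(r["location"][::-1],1),atz(c,r["location"][::-1],{"knob":.18,"sleeve":.169}[l]).round(4)) for r in finder.mark_of(l,sys.argv[1])][:2],[np.round(r["extent"]) for r in finder.find_in(l,sys.argv[1])[:1]])
E
python3 st.py; python3 w.py wrist wrist1.png
```

```text
t 2.85 p [ 0.572  -0.0685  0.2694] yaw -3.29 x [-0. -0. -1.] F [-0.38 -0.01  0.25] open 0.08557702308443328 q [-0.25  0.35 -0.05  1.16 -0.    1.38]
knob [(0.89, array([314.7, 238.6]), array([ 0.576 , -0.0618,  0.18  ]))] [array([290., 218., 346., 283.])]
sleeve [(0.73, array([316.2, 231.6]), array([ 0.5771, -0.0605,  0.169 ]))] [array([256., 173., 375., 378.])]
```

View pics/wrist1.png

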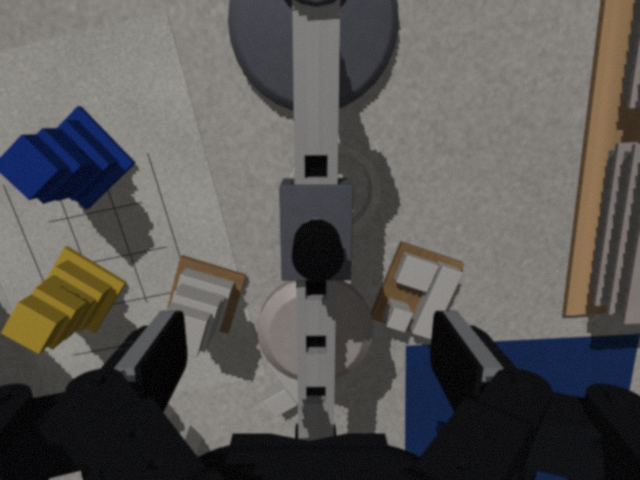

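The wrist view shows the knob top at (318,250), the boom running straight up the picture and the white tower at (205,290). The jaws are square to the boom. I'll centre on the knob, go down and grip.

Request:
{"op": "apply_moves", "data": {
  "steps": [
    [[0.005, 0.008, 0, 0, 0, 0, 0], [0.005, 0.008, -0.03, 0, 0, 0, 0], [0, 0, -0.04, 0, 0, 0, 0], [0, 0, -0.04, 0, 0, 0, 0], [0, 0, -0.04, 0, 0, 0, 0], [0, 0, -0.03, 0, 0, 0, 0], [0, 0, -0.03, 0, 0, 0, 0], [0, 0, 0, 0, 0, 0, 0], [0, 0, 0, 0, 0, 0, 0]]
  ]
}}

```text
time: 3.85
eef_pos: [0.5749, -0.0637, 0.1854]
orientation: [-0.515, -0.485, 0.515, -0.484]
contact_force: [0.5, -0.1, 0.4]
opening: 0.0852
```

```bash
python3 st.py; python3 w.py side side1.png;python3 w.py top top1.png; python3 -c "
import cv2;a=cv2.imread('pics/side1.png')[130:300,240:440];cv2.imwrite('pics/side1c.png',cv2.resize(a,(700,595)))"
```

```text
t 3.85 p [ 0.5749 -0.0637  0.1854] yaw -3.49 x [-0.001  0.    -1.   ] F [ 0.47 -0.15  0.42] open 0.08516349548223807 q [-0.24  0.41 -0.19  0.97  0.    1.39]
knob [(0.5, array([322.6, 197. ]), array([ 0.5888, -0.072 ,  0.18  ])), (0.41, array([317., 253.]), array([0.4712, 0.1246, 0.18  ]))] [array([321., 186., 329., 201.])]
sleeve [(0.69, array([324.5, 202.2]), array([ 0.5803, -0.0684,  0.169 ])), (0.4, array([332.1, 202. ]), array([ 0.5646, -0.0805,  0.169 ]))] [array([314., 186., 361., 223.])]
knob [] [array([172., 316., 198., 335.])]
sleeve [] [array([416., 216., 439., 254.])]
```

View pics/side1c.png

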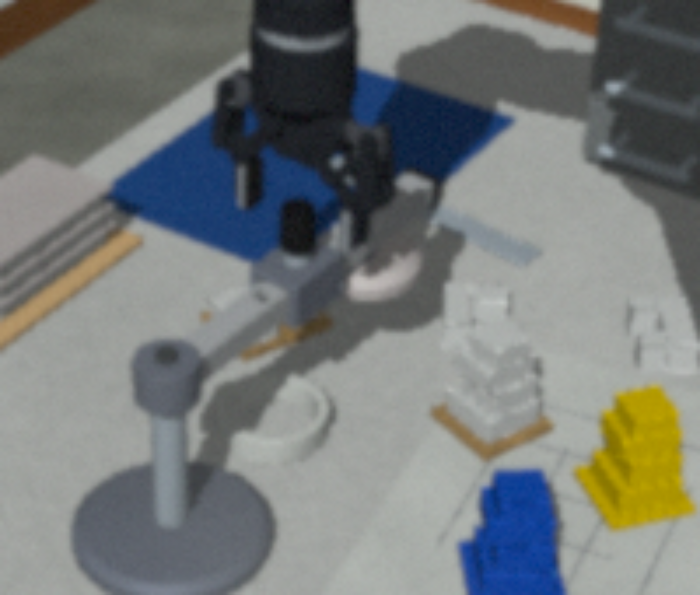

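The side view shows the open fingers either side of the black knob, which is at crop (298,228). Closing.

Request:
{"op": "apply_moves", "data": {
  "steps": [
    [[0, 0, 0, 0, 0, 0, 255], [0, 0, 0, 0, 0, 0, 255], [0, 0, 0, 0, 0, 0, 255], [0, 0, 0, 0, 0, 0, 255], [0, 0, 0, 0, 0, 0, 255], [0, 0, 0, 0, 0, 0, 255], [0, 0, 0, 0, 0, 0, 255], [0, 0, 0, 0, 0, 0, 255], [0, 0, 0, 0, 0, 0, 255], [0, 0, 0, 0, 0, 0, 255]]
  ]
}}

```text
time: 5.18
eef_pos: [0.5759, -0.0635, 0.1861]
orientation: [0.515, 0.484, -0.515, 0.485]
contact_force: [1.7, -0.7, 3.1]
opening: 0.0244
```

```bash
python3 st.py;python3 - <<'E'
import numpy as np
P=np.array([.5844,.0865]);G=np.array([.5749,-.0637]);
v=G-P;r=np.hypot(*v);a=np.arctan2(v[1],v[0]);print(r,a)
prev=G.copy();N=24
for k in range(1,N+1):
    b=a+(-2.0418-a)*k/N;p=P+r*np.array([np.cos(b),np.sin(b)])
    if k%2==0 or 1: print(((p-prev)/.4).round(4),end=" ")
    prev=p
print((-2.0418-a)/N/np.pi,prev)
E
```

```text
t 5.1833 p [ 0.5759 -0.0635  0.1861] yaw -3.43 x [ 0.001 -0.    -1.   ] F [ 1.68 -0.67  3.06] open 0.02443583147773379 q [-0.24  0.41 -0.19  0.97  0.    1.39]
0.15050013289030678 -1.6339611887931935
[-0.0064  0.0005] [-0.0064  0.0006] [-0.0064  0.0007] [-0.0063  0.0008] [-0.0063  0.0009] [-0.0063  0.001 ] [-0.0063  0.0011] [-0.0063  0.0012] [-0.0063  0.0013] [-0.0062  0.0014] [-0.0062  0.0015] [-0.0062  0.0016] [-0.0062  0.0017] [-0.0061  0.0018] [-0.0061  0.0019] [-0.0061  0.0021] [-0.006   0.0022] [-0.006   0.0023] [-0.0059  0.0024] [-0.0059  0.0025] [-0.0059  0.0026] [-0.0058  0.0027] [-0.0058  0.0028] [-0.0057  0.0029] -0.0054091302323571264 [ 0.51610591 -0.04761267]
```

Request:
{"op": "apply_moves", "data": {
  "steps": [
    [[-0.0064, 0.0005, 0, 0, 0, -0.0054, 255], [-0.0064, 0.0006, 0, 0, 0, -0.0054, 255], [-0.0064, 0.0007, 0, 0, 0, -0.0054, 255], [-0.0063, 0.0008, 0, 0, 0, -0.0054, 255], [-0.0063, 0.0009, 0, 0, 0, -0.0054, 255], [-0.0063, 0.001, 0, 0, 0, -0.0054, 255], [-0.0063, 0.0011, 0, 0, 0, -0.0054, 255], [-0.0063, 0.0012, 0, 0, 0, -0.0054, 255], [-0.0063, 0.0013, 0, 0, 0, -0.0054, 255], [-0.0062, 0.0014, 0, 0, 0, -0.0054, 255], [-0.0062, 0.0015, 0, 0, 0, -0.0054, 255], [-0.0062, 0.0016, 0, 0, 0, -0.0054, 255]]
  ]
}}

```text
time: 6.18
eef_pos: [0.5455, -0.0585, 0.186]
orientation: [0.562, 0.429, -0.561, 0.43]
contact_force: [5.4, -0.0, 2.3]
opening: 0.0243
```

Request:
{"op": "apply_moves", "data": {
  "steps": [
    [[-0.0062, 0.0017, 0, 0, 0, -0.0054, 255], [-0.0061, 0.0018, 0, 0, 0, -0.0054, 255], [-0.0061, 0.0019, 0, 0, 0, -0.0054, 255], [-0.0061, 0.0021, 0, 0, 0, -0.0054, 255], [-0.006, 0.0022, 0, 0, 0, -0.0054, 255], [-0.006, 0.0023, 0, 0, 0, -0.0054, 255], [-0.0059, 0.0024, 0, 0, 0, -0.0054, 255], [-0.0059, 0.0025, 0, 0, 0, -0.0054, 255], [-0.0059, 0.0026, 0, 0, 0, -0.0054, 255], [-0.0058, 0.0027, 0, 0, 0, -0.0054, 255], [-0.0058, 0.0028, 0, 0, 0, -0.0054, 255], [-0.0057, 0.0029, 0, 0, 0, -0.0054, 255]]
  ]
}}

```text
time: 7.18
eef_pos: [0.5169, -0.0476, 0.1861]
orientation: [0.603, 0.37, -0.602, 0.371]
contact_force: [4.6, -0.6, 2.9]
opening: 0.0244
```

Request:
{"op": "apply_moves", "data": {
  "steps": [
    [[0, 0, 0, 0, 0, 0, 255], [0, 0, 0, 0, 0, 0, 255], [0, 0, 0, 0, 0, 0, 255], [0, 0, 0, 0, 0, 0, 255], [0, 0, 0, 0, 0, 0, 255]]
  ]
}}

```text
time: 7.6
eef_pos: [0.5164, -0.0473, 0.186]
orientation: [-0.602, -0.371, 0.602, -0.371]
contact_force: [1.4, 0.5, 6.8]
opening: 0.0246
```

```bash
python3 st.py; python3 w.py top top2.png; python3 w.py side side2.png; python3 -c "
import cv2,numpy as np
a=cv2.imread('pics/side2.png')[150:300,240:440];b=cv2.imread('pics/top2.png')[180:330,290:490]
cv2.imwrite('pics/c2.png',cv2.resize(np.hstack([a,b]),(800,300),interpolation=cv2.INTER_CUBIC))"
```

```text
t 7.6 p [ 0.5164 -0.0473  0.186 ] yaw -26.79 x [-0. -0. -1.] F [1.43 0.55 6.76] open 0.024567643789722725 q [-0.23  0.3  -0.35  0.92 -0.    1.8 ]
knob [(0.18, array([189. , 323.1]), array([0.3435, 0.3766, 0.18  ]))] [array([310., 215., 445., 292.])]
sleeve [] [array([406., 256., 427., 291.])]
knob [(0.41, array([340.6, 208.9]), array([ 0.5214, -0.0533,  0.18  ]))] [array([338., 199., 341., 214.])]
sleeve [(0.9, array([343.7, 214. ]), array([ 0.5111, -0.0524,  0.169 ]))] [array([327., 197., 388., 234.])]
```

View pics/c2.png

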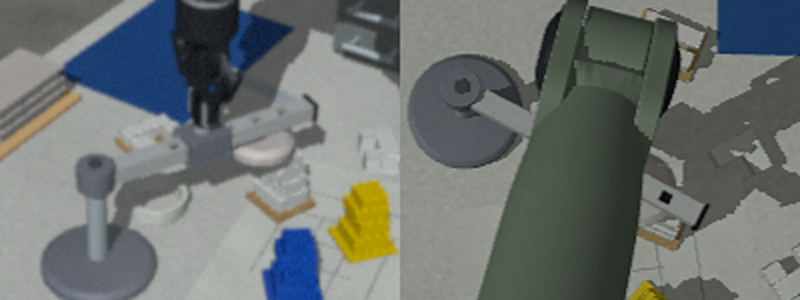

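Run:
```python
from h import *
c=read_camera("top");P=np.array([.5844,.0865]);t=np.array([.4551,-.1674])
h=atz(c,(423.5,278.5),.16)[:2]-P;a=np.arctan2(h[1],h[0]);print(np.hypot(*h),a);v=t-P
print("tower y",-np.sin(a)*v[0]+np.cos(a)*v[1],"target ang",np.arctan2(v[1],v[0]))
d=v/np.hypot(*v);print("outward step 40mm",d*.1)
```

```text
0.27158782314466423 -2.040826543310669
tower y -0.00028334229295363944 target ang -2.0418209798083713
outward step 40mm [-0.04537996 -0.08911038]
```

The boom aims at the tower to within 1 mm and it has paused there. Next I lift the pin.

Request:
{"op": "apply_moves", "data": {
  "steps": [
    [[0, 0, 0.007, 0, 0, 0, 255], [0, 0, 0.008, 0, 0, 0, 255], [0, 0, 0.008, 0, 0, 0, 255], [0, 0, 0.008, 0, 0, 0, 255], [0, 0, 0.007, 0, 0, 0, 255], [0, 0, 0, 0, 0, 0, 255], [0, 0, 0, 0, 0, 0, 255], [0, 0, 0, 0, 0, 0, 255]]
  ]
}}

```text
time: 8.82
eef_pos: [0.5158, -0.0473, 0.1991]
orientation: [-0.602, -0.371, 0.603, -0.37]
contact_force: [6.3, -1.6, -8.8]
opening: 0.0241
```

```bash
python3 st.py; python3 w.py side side3.png; python3 -c "
import cv2,numpy as np
a=cv2.imread('pics/side3.png')[150:260,270:410]
cv2.imwrite('pics/c3.png',cv2.resize(a,(700,550),interpolation=cv2.INTER_CUBIC))"
```

```text
t 8.8167 p [ 0.5158 -0.0473  0.1991] yaw -26.8 x [-0.003  0.    -1.   ] F [ 6.26 -1.57 -8.77] open 0.02411236723139848 q [-0.23  0.29 -0.32  0.95 -0.    1.8 ]
knob [(0.47, array([339.3, 205.1]), array([ 0.5332, -0.0656,  0.18  ]))] [array([332., 192., 342., 212.])]
sleeve [(0.96, array([342.8, 213.8]), array([ 0.5135, -0.0518,  0.169 ]))] [array([328., 194., 387., 234.])]
```

View pics/c3.png

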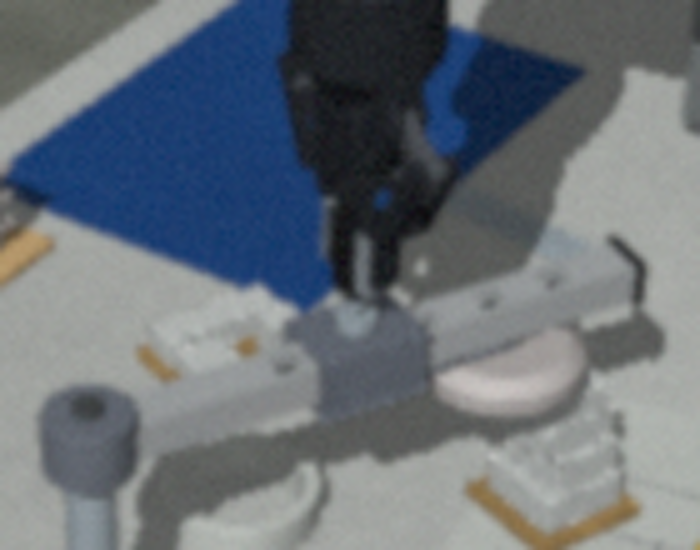

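The knob rose 13 mm with a spring pull of 8.8 N, and the steel bush now shows under it at crop (357,318). I'll lift a touch more and slide out 40 mm.

Request:
{"op": "apply_moves", "data": {
  "steps": [
    [[0, 0, 0.006, 0, 0, 0, 255], [0, 0, 0, 0, 0, 0, 255], [-0.0045, -0.0089, 0, 0, 0, 0, 255], [-0.0045, -0.0089, 0, 0, 0, 0, 255], [-0.0045, -0.0089, 0, 0, 0, 0, 255], [-0.0046, -0.0089, 0, 0, 0, 0, 255], [-0.0046, -0.0089, 0, 0, 0, 0, 255], [-0.0046, -0.0089, 0, 0, 0, 0, 255], [-0.0045, -0.0089, 0, 0, 0, 0, 255], [-0.0045, -0.0089, 0, 0, 0, 0, 255], [-0.0045, -0.0089, 0, 0, 0, 0, 255], [-0.0046, -0.009, 0, 0, 0, 0, 255]]
  ]
}}

```text
time: 10.07
eef_pos: [0.4971, -0.0826, 0.2013]
orientation: [-0.601, -0.372, 0.603, -0.369]
contact_force: [5.1, 0.2, -9.9]
opening: 0.0244
```

Request:
{"op": "apply_moves", "data": {
  "steps": [
    [[0, 0, 0, 0, 0, 0, 255], [0, 0, 0, 0, 0, 0, 255], [0, 0, 0, 0, 0, 0, 255]]
  ]
}}

```text
time: 10.32
eef_pos: [0.4969, -0.083, 0.2017]
orientation: [-0.601, -0.371, 0.604, -0.37]
contact_force: [3.3, -3.1, -9.2]
opening: 0.0245
```

```bash
python3 st.py; python3 w.py side side4.png; python3 -c "
import cv2,numpy as np
a=cv2.imread('pics/side4.png')[150:260,270:410]
cv2.imwrite('pics/c4.png',cv2.resize(a,(700,550),interpolation=cv2.INTER_CUBIC))"
```

```text
t 10.3167 p [ 0.4969 -0.083   0.2017] yaw -26.81 x [-0.004  0.    -1.   ] F [ 3.29 -3.1  -9.17] open 0.024496294645882457 q [-0.31  0.27 -0.35  0.95 -0.    1.73]
knob [(0.55, array([353.6, 200.9]), array([ 0.5134, -0.1027,  0.18  ]))] [array([350., 191., 357., 205.])]
sleeve [(0.84, array([355.7, 210.5]), array([ 0.4943, -0.0828,  0.169 ]))] [array([344., 189., 398., 228.])]
```

View pics/c4.png

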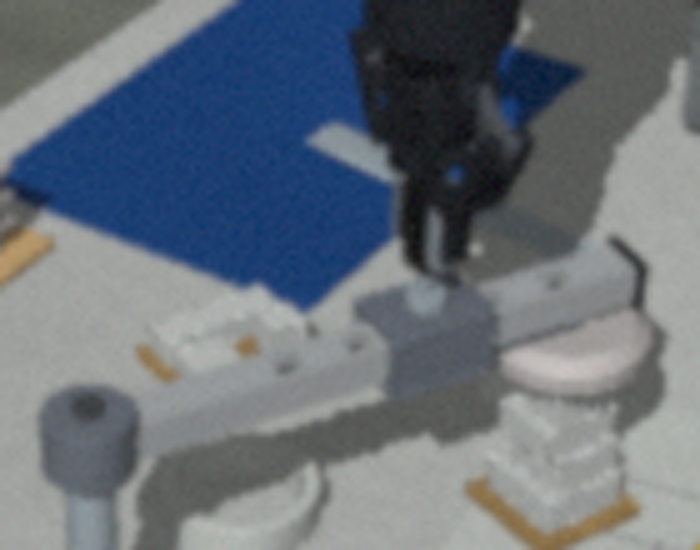

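The section moved 40.4 mm. The 110 and 150 mm holes now show inward of the sleeve, at crop (285,362) and (355,342), and the head is over the tower. Lowering the pin.

Request:
{"op": "apply_moves", "data": {
  "steps": [
    [[0, 0, -0.008, 0, 0, 0, 255], [0, 0, -0.008, 0, 0, 0, 255], [0, 0, -0.008, 0, 0, 0, 255], [0, 0, -0.008, 0, 0, 0, 255], [0, 0, -0.008, 0, 0, 0, 255], [0, 0, -0.005, 0, 0, 0, 255], [0, 0, 0, 0, 0, 0, 255], [0, 0, 0, 0, 0, 0, 255], [0, 0, 0, 0, 0, 0, 255], [0, 0, 0, 0, 0, 0, 255], [0, 0, 0, 0, 0, 0, 255]]
  ]
}}

```text
time: 11.48
eef_pos: [0.4992, -0.083, 0.186]
orientation: [0.603, 0.37, -0.602, 0.371]
contact_force: [-0.2, 0.2, 3.7]
opening: 0.0247
```

```bash
python3 st.py; python3 w.py side side5.png; python3 w.py top top5.png; python3 -c "
import cv2,numpy as np
a=cv2.imread('pics/side5.png')[150:260,270:410];b=cv2.imread('pics/top5.png')[180:330,290:490]
cv2.imwrite('pics/c5.png',np.hstack([cv2.resize(a,(400,314),interpolation=cv2.INTER_CUBIC),cv2.resize(b,(400,314),interpolation=cv2.INTER_CUBIC)]))"
```

```text
t 11.4833 p [ 0.4992 -0.083   0.186 ] yaw -26.75 x [ 0.002 -0.    -1.   ] F [-0.25  0.24  3.72] open 0.02465602554597571 q [-0.31  0.28 -0.38  0.91  0.    1.73]
knob [(0.38, array([351.9, 203.1]), array([ 0.5117, -0.0917,  0.18  ]))] [array([279., 192., 402., 248.])]
sleeve [(0.73, array([354.8, 211.4]), array([ 0.4941, -0.0781,  0.169 ])), (0.6, array([355.4, 211.8]), array([ 0.4919, -0.0775,  0.169 ]))] [array([344., 192., 402., 229.])]
knob [] [array([443., 246., 477., 270.])]
sleeve [] [array([427., 266., 442., 302.])]
```

View pics/c5.png

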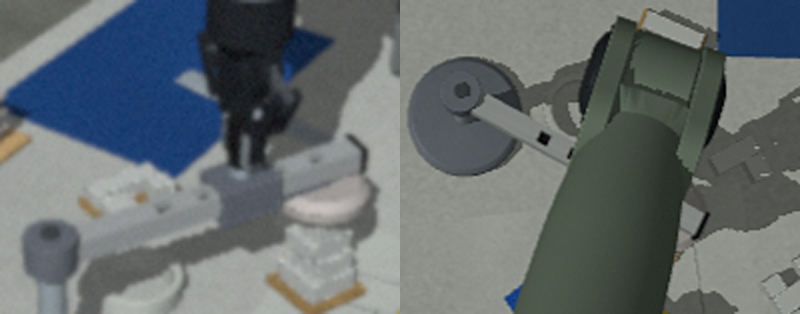

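The side crop shows no bush gap between fingers and sleeve, and the head is over the upright tower. The tool is back at z = 0.186, the same as when the pin was home, and the spring pull is gone (Fz = +3.7 N). The radius is 0.1897 m, against 0.190 m wanted. Handing in.

Run:
```python
from h import *
print(get_state()["time"],workorder.sign_off())
```

```text
the job is handed in; nothing more can be done
11.9833 None
```

I swung the boom by its knob to point at the white stepped tower and paused there with the section still pinned. I then pulled the pin, slid the section out 40 mm, let the pin drop into the next hole, and handed in at about 12 s, still gripping the knob. The hand-in reports no verdict.

- **Aim:** the boom was within about 1 mm of the tower before the pull. After the slide, the gripper's position puts it about 2 mm off.
- **Slide:** with the pin lifted the tool moved 40.4 mm outwards. It ended 189.7 mm from the swing axis, against 190 mm for the next hole.
- **Pin home:** the knob lifted about 15.7 mm and the tool came back to z = 0.186 m, its height before the pull. The spring pull changed from -9 N to about +4 N, and the side view shows no gap under the knob.
- **Grip:** the fingers were still closed on the knob at 24.7 mm.
- **Tower and bystanders:** in the last side view the tower stands upright under the head and looks unmoved. I did not measure the other objects.
- **What disagreed:** with the arm blocking the view, the networks gave poor knob positions (10–20 mm off or missing). I relied on the arm's own position and the pictures instead. The final top view hid the tower and head, so I checked them only from the side.

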